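# Pry the jammed heating block out of its dry bath

### The job

Both aluminium heating blocks have jammed in their dry baths, and a pry bar is set up over a saddle block under the front tongue of each. Press down the handle of the bar that belongs to the block with the four wide wells, until that block stands about 10 mm higher in its bath, then let go; it is tight enough to stay up. Do it with the bar, not by taking hold of the block, leave the bar lying over its saddle, and leave the block with the many small wells down in its seat.

Things in the scene. Friction and masses are not known exactly. Their poses are not given: they have to be found in the camera images.
- bar_wide: Pry bar under the wide-well block: loose flat steel, 260 x 22 x 8 mm, 0.35 kg. Origin: mid-length, on the underside, 67 mm above the bench; starts level. +x runs along it, away from the robot, to the toe (x=130 mm). Pale wooden handle sleeve, 26 mm wide: x=-128 to -38 mm, top at z=10 mm. It lies on the round ridge (x=69 to 81 mm) of a fixed steel saddle, whose cheeks beside it are 83 mm high.
- block_wide (a joint): Height of the wide-well block above its seat in m: 0 at the start, at most 0.030. Aluminium, 95 x 85 mm, 1.2 kg, four wells 33 mm across (dark discs); it slides straight up and friction keeps it up. The bar pressed at its x=-110 mm takes 6 to 12 N and lifts it about 1 mm per 3 to 4 mm; the handle meets the bench after about 60 mm. Let go, the bar stays down.
- tongue_wide (a point): Middle of the lower front edge of the wide-well block's tongue, a tab 36 mm wide and 8 mm thick that juts out over the front of the bath towards the robot, above the bar's toe; 75 mm above the bench at the start, rises with the block. The white bath (150 mm wide, 160 mm deep, 74 mm high) is fixed to the bench.
- block_narrow (a joint): Height of the other block above its seat in m: 0 = fully down (the start). Same block, bath, saddle and bar, but with 25 small wells 10 mm across. To be left alone. The two baths stand side by side, fronts to the robot, either way round.
Things that resemble listed ones, but are neither listed nor needed, are in the scene too. What is shaped like the part that bears block_narrow but turquoise is not meant.

How it is judged (in metres and radians):
At the end, for the whole second after the job is handed in: The wide-well block stands at least 8 mm above its seat and stays there, the small-well block is still seated (within 3 mm), and the wide-well block's bar lies still, its middle within 60 mm of where it began (value of joint block_wide above 0.008 m and value of joint block_narrow below 0.003 m and distance of bar_wide from where it was at the start of the episode below 0.06 m and linear speed of bar_wide below 0.02 m/s); the robot touches nothing.
It fails at once if the small-well block is raised 3 mm or more (value of joint block_narrow above 0.003 m).
It fails at once if the gripper pushes or pulls on the wide-well block itself (over 3 N) (contact force between the fingers and block_wide above 3 N).
It also fails if it takes over 29 s, if anything falls off the work surface, if the arm or the gripper's body presses on something with over 40 N, if the wrist force passes 120 N, or if a joint passes its speed limit or range.

### The arm

A 6-joint arm with a two-finger parallel gripper is mounted at the origin on the work surface. World frame = base frame: x ahead of the robot, y to its left, z up, the work surface at z = 0. Lengths are in mm, angles in rad, forces in N, time in s.
With the tool pointing down it reaches from about 400 to 925 mm from the base axis. Payload 12.5 kg.
Tool frame: the origin (TCP) lies on the centre line of the jaws, within the pads' length; the fingertips stand 14 mm ahead of it and the grasp point (between the pads) lies 5 mm behind it; z points along the fingers, x is the direction in which the jaws open and shut, and the axes are right-handed (so a half turn about z gives the same grasp; the last joint's range is limited). The gripper opens to 95 mm and grips with 3 to 60 N. Pads are 20 mm wide; open, the fingers measure 119 mm over their backs; the gripper's body (75 mm by 180 mm) begins 59 mm behind the grasp point.
Start: joints at [1.24, 0.491, 1.559, -0, 1.092, -0.106], TCP at [139.301, 609.295, 228.661] pointing down, gripper open.
Joint ranges: [-3.1, 3.1], [-0.84, 2.19], [0.05, 2.79], [-1.13, 4.28], [0.06, 2.93], [-2.69, 2.69]. Speed limits (rad/s): [2.22, 2.22, 2.79, 3.14, 3.14, 3.14].

### API

Orientations are given as [roll, pitch, yaw] about the fixed x, y, z axes, in that order (R = Rz(yaw) Ry(pitch) Rx(roll)).
In Python, from cell import state, read_camera, job_done gives the robot as it stands.
- The arm moves only by the shell command python3 -m handwheel 'ROWS'. ROWS is JSON, a list of rows, each an object of numbers: "hand": the finger opening in m, from 0 to 0.0951; "x", "y", "z": the shift along the world's x, y, z in m; "spin": the turn about the world's z in units of 5 degrees (1.0 is 5 degrees). In form: [{"hand": .., "x": .., "y": .., "z": .., "spin": ..}, ...]. A call has 1 to 20 rows; each row is the pose to reach, as a shift and turn from the pose commanded when the call began; what a row does not reach only later rows make up. A row lasts 1/12 s, in which the tool goes at most 41.7 mm and 7.16 degrees, less where a joint would pass 70% of its speed; a pose out of reach is approached as far as the arm can. A call with a gripper value outside its range is refused whole. The fingers move at their own pace and stop on an object; the grip force is fixed at half the most. Time passes only in rows, so rows that repeat a pose let the fingers close. It gives the time, the measured TCP pose, the force and the opening at its end, in the units of the state.
- state(): the state, without advancing time (a new reading comes with each control period).
- read_camera(name): name is "side" or "top"; returns a dict with "img" (480x640x3 uint8, red, green, blue), "fx", "fy", "cx", "cy" (pixels), "T" (4x4, takes a point from camera to world coordinates). Camera axes: x right, y down, z forward; pixel columns grow to the right and rows downward; lengths in mm; the calibration is good to about 2 mm. A picture is of the moment at which its call begins. There is no depth.
- job_done(): hands the job in, once; it reports no verdict.
The state is a dict: "t": time; "joints": joint angles; "qvel": joint speeds; "tau": joint torques, N m; "eef_pos": TCP position; "tcp_rot": TCP orientation; "ft_force": force on the tool from outside, world axes, zero at the start; "moment": the same for the moment, N m; "opening": opening from 0.0 (shut) to 1.0 (fully open).
Only numpy, scipy, OpenCV 4.12 (cv2) and the standard library are available. Lean on these libraries where they do the work, as an engineer would, in place of code of your own. Each camera call takes 0.05 s, during which the arm holds its last target. There are 200 camera calls.

## Working session

There is one attempt and no reset: what is moved stays moved. The work goes in short steps, Python scripts to look and compute and a shell command to move; the robot and the scene stay as the last step left them, time stands still between calls to the robot, and variables do not carry over. Pictures are saved under pics/ and viewed, about 8 in all and at most 12, crops included, and the job is handed in when it is done.

```bash
mkdir -p pics; cat > h.py <<'E'
import numpy as np,cv2
from cell import state,read_camera,job_done
def shot(n,f):
    c=read_camera(n); cv2.imwrite(f,c["img"][:,:,::-1]); np.savez(f+'.npz',**c); return c
def ray(c,u,v):
    d=np.array([(u-c["cx"])/c["fx"],(v-c["cy"])/c["fy"],1]); T=np.array(c["T"]); d=T[:3,:3]@d; return T[:3,3],d/np.linalg.norm(d)
def onz(c,u,v,z):
    o,d=ray(c,u,v); return o+d*(z-o[2])/d[2]
def tri(c1,p1,c2,p2):
    o1,d1=ray(c1,*p1);o2,d2=ray(c2,*p2)
    s=np.linalg.lstsq(np.c_[d1,-d2],o2-o1,rcond=None)[0]; a=o1+s[0]*d1;b=o2+s[1]*d2
    return (a+b)/2,np.linalg.norm(a-b)
E
python3 -c "
from h import *
for n in('top','side'):
    c=shot(n,'pics/%s0.png'%n); print(n,c['fx'],np.round(c['T'],2).tolist())
print(state())"
```

```text
top 475.4324804210698 [[0.0, -0.98, 0.17, 353.6], [-1.0, 0.0, 0.03, -250.14], [-0.03, -0.17, -0.98, 1160.23], [0.0, 0.0, 0.0, 1.0]]
side 487.52444782935066 [[0.97, -0.11, 0.2, 312.95], [-0.23, -0.53, 0.82, -1226.05], [0.01, -0.84, -0.54, 706.33], [0.0, 0.0, 0.0, 1.0]]
{'t': 0.1, 'joints': array([ 1.24041277e+00,  4.91483610e-01,  1.55937930e+00, -1.34318942e-05,
        1.09172090e+00, -1.05625042e-01]), 'qvel': array([ 1.26914840e-03, -3.69933766e-03, -3.15264535e-03, -1.67258562e-03,
       -9.15566235e-05,  1.32647384e-03]), 'tau': array([ 2.03075702e-03, -6.13621402e+01, -2.58606148e+01,  6.93681277e-02,
        4.69446892e-02, -5.57475346e-05]), 'eef_pos': array([139.22435614, 609.08808421, 228.1330889 ]), 'tcp_rot': array([-3.14150000e+00,  9.86892934e-04,  1.34604405e+00]), 'ft_force': array([-0.28472343, -0.10619374,  0.03376644]), 'moment': array([ 0.01088082,  0.0082896 , -0.0497099 ]), 'opening': 1.0007421168828972}
```

View pics/top0.png

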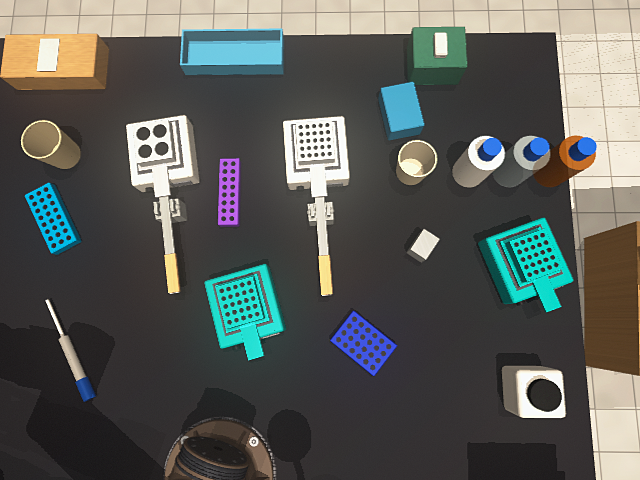

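View pics/side0.png

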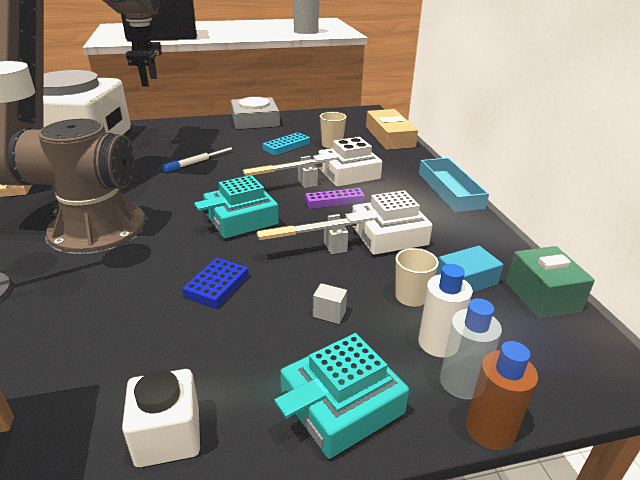

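Candidates are the white bath with four wide wells at top (162,145), its bar handle at (172,273); the white bath with 25 small wells at (316,150), its handle at (325,275), and two turquoise look-alikes (243,305) and (527,262). The four-well one at left, farther in the side view at (352,147), fits; its handle there is at about (258,171). Confirm in a crop and measure.

```bash
python3 - <<'E'
from h import *
C={n:dict(np.load(f'pics/{n}0.png.npz')) for n in('top','side')}
box={'top':(150,240,200,310),'side':(235,150,310,185)}
E={}
for n,b in box.items():
    im=C[n]['img'][b[1]:b[3],b[0]:b[2]]
    h=cv2.cvtColor(im,cv2.COLOR_RGB2HSV)
    m=cv2.inRange(h,(12,70,120),(32,255,255))
    k,l,s,ce=cv2.connectedComponentsWithStats(m); i=1+s[1:,4].argmax()
    p=np.argwhere(l==i)[:,::-1]+np.array(b[:2])
    r=cv2.minAreaRect(p.astype(np.float32)); print(n,s[i,4],p.mean(0),np.round(r[0],1),np.round(r[1],1),r[2]); print(cv2.boxPoints(r).round(1).tolist())
    E[n]=p
t,s=C['top'],C['side']
def ends(p):
    q=p-p.mean(0); v=np.linalg.svd(q,full_matrices=False)[2][0]; a=q@v
    e=[p[a<np.percentile(a,3)].mean(0),p[a>np.percentile(a,97)].mean(0)]; return e
et=sorted(ends(E['top']),key=lambda e:-e[1]); es=sorted(ends(E['side']),key=lambda e:e[0])
for a,b in zip(et,es): print('tri',a,b,tri(t,a,s,b)); print('onz77',onz(t,*a,77).round(1))
print('cent',tri(t,E['top'].mean(0),s,E['side'].mean(0)), onz(t,*E['top'].mean(0),77))
a=cv2.resize(t['img'][105:305,100:240],None,fx=3,fy=3,interpolation=3)[:,:,::-1]
b=cv2.resize(s['img'][125:200,230:395],None,fx=2.3,fy=2.3,interpolation=3)[:,:,::-1]
o=np.zeros((600,800,3),np.uint8);o[:,:420]=a;o[:b.shape[0],420:420+b.shape[1]]=b
cv2.imwrite('pics/crop.png',o)
E
```

```text
top 467 [171.52462527 272.66381156] [171.5 272.6] [38.9 12. ] 83.6598129272461
[[163.3000030517578, 254.0], [175.3000030517578, 252.60000610351562], [179.60000610351562, 291.29998779296875], [167.60000610351562, 292.6000061035156]]
side 96 [260.3125     171.58333333] [259.9 171.6] [ 3.5 28.6] 80.53767395019531
[[245.5, 172.1999969482422], [273.79998779296875, 167.5], [274.29998779296875, 170.89999389648438], [246.10000610351562, 175.60000610351562]]
tri [173.57142857 291.35714286] [246. 174.] (array([416.98667311, 108.91457707,  64.92721374]), np.float64(1.1078702540563858))
onz77 [415.7 105.   77. ]
tri [169.21428571 253.92857143] [273.66666667 169.        ] (array([503.47573415, 123.74215937,  66.37623522]), np.float64(0.07323146180346742))
onz77 [502.  120.1  77. ]
cent (array([460.5821562 , 116.05040063,  65.29993985]), np.float64(1.8748638362854018)) [458.51021496 112.18619067  77.        ]
```

View pics/crop.png

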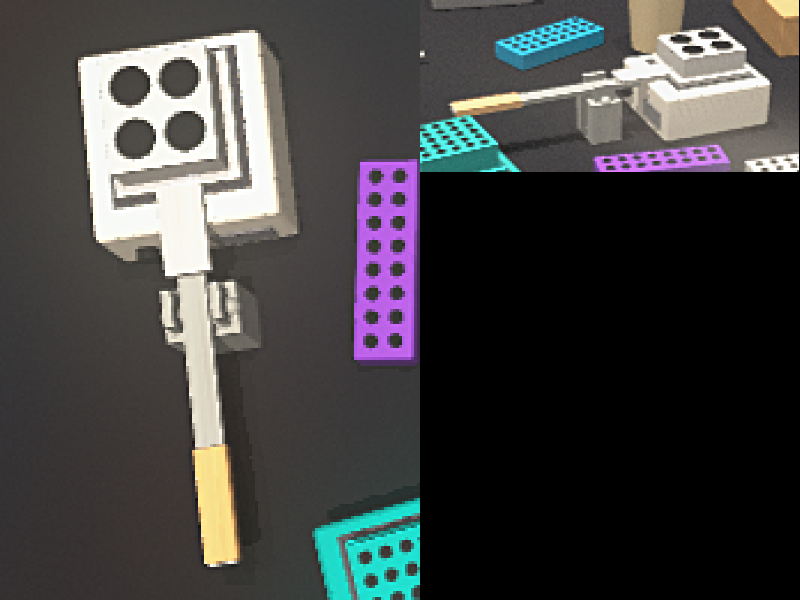

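The crop confirms it: four wide wells at crop (130–185, 75–135), its bar running down to the wooden handle at crop (217,505). The bar's yaw is about 0.17 rad. I'll press at about (428,107), with the jaws shut and in line with the bar so the gripper body clears the turquoise bath.

```bash
python3 -m handwheel '[{"hand":0,"x":0.01,"y":-0.015,"z":0,"spin":-0.4},{"hand":0,"x":0.025,"y":-0.043,"z":0,"spin":-1.3},{"hand":0,"x":0.043,"y":-0.075,"z":0,"spin":-2.2},{"hand":0,"x":0.061,"y":-0.106,"z":0,"spin":-3.1},{"hand":0,"x":0.08,"y":-0.138,"z":0,"spin":-4},{"hand":0,"x":0.098,"y":-0.17,"z":0,"spin":-4.9},{"hand":0,"x":0.117,"y":-0.202,"z":0,"spin":-5.8},{"hand":0,"x":0.135,"y":-0.234,"z":0,"spin":-6.7},{"hand":0,"x":0.154,"y":-0.266,"z":0,"spin":-7.6},{"hand":0,"x":0.172,"y":-0.298,"z":0,"spin":-8.5},{"hand":0,"x":0.191,"y":-0.33,"z":0,"spin":-9.4},{"hand":0,"x":0.209,"y":-0.362,"z":0,"spin":-10.3},{"hand":0,"x":0.228,"y":-0.394,"z":0,"spin":-11.2},{"hand":0,"x":0.246,"y":-0.426,"z":0,"spin":-12.1},{"hand":0,"x":0.265,"y":-0.458,"z":-0.01,"spin":-13},{"hand":0,"x":0.28,"y":-0.485,"z":-0.03,"spin":-13.5},{"hand":0,"x":0.289,"y":-0.502,"z":-0.06,"spin":-13.5},{"hand":0,"x":0.289,"y":-0.502,"z":-0.078,"spin":-13.5},{"hand":0,"x":0.289,"y":-0.502,"z":-0.078,"spin":-13.5},{"hand":0,"x":0.289,"y":-0.502,"z":-0.078,"spin":-13.5}]'
python3 - <<'E'
from h import *
t=shot('top','pics/top1.png');s=shot('side','pics/side1.png');st=state();print(st['eef_pos'],st['tcp_rot'],st['ft_force'],st['t'])
a=cv2.resize(t['img'][205:325,120:260],None,fx=2.8,fy=2.8,interpolation=3)[:,:,::-1]
b=cv2.resize(s['img'][100:240,190:340],None,fx=2.7,fy=2.7,interpolation=3)[:,:,::-1]
o=np.zeros((400,800,3),np.uint8);o[:a.shape[0],:a.shape[1]]=a;o[:b.shape[0],392:392+b.shape[1]]=b
cv2.imwrite('pics/c1.png',o)
E
```

```text
t: 1.77
eef_pos: [427.9, 107.2, 150.4]
tcp_rot: [-3.141, 0.002, 0.167]
ft_force: [-1.5, 0.1, 0.5]
opening: 0.003
[428.52817297 107.81214321 151.61832357] [ 3.14154663e+00 -1.14787835e-03  1.68746620e-01] [ 0.05362901  0.19376426 -0.27180483] 1.8667
```

View pics/c1.png

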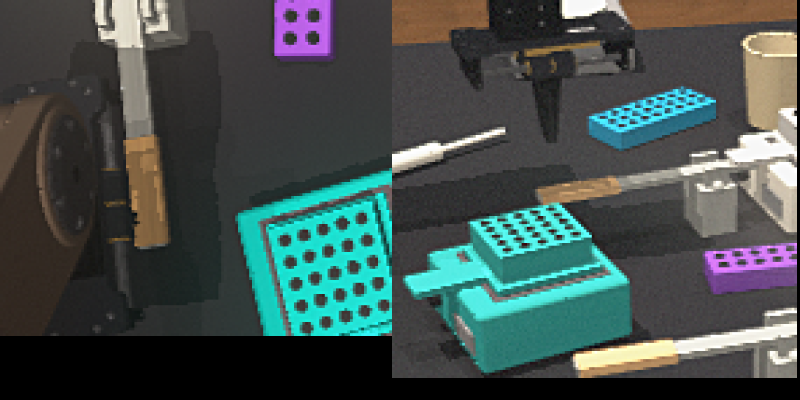

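The fingertip (side crop (551,142)) stands above the rear part of the handle (side crop (580,190)), and the body clears the turquoise bath. Next, down to contact.

```bash
python3 -m handwheel '[{"hand":0,"y":0.001,"z":-0.02},{"hand":0,"y":0.001,"z":-0.04},{"hand":0,"y":0.001,"z":-0.05},{"hand":0,"y":0.001,"z":-0.054},{"hand":0,"y":0.001,"z":-0.058},{"hand":0,"y":0.001,"z":-0.062},{"hand":0,"y":0.001,"z":-0.066},{"hand":0,"y":0.001,"z":-0.07},{"hand":0,"y":0.001,"z":-0.07}]'
```

```text
invalid input
```

```bash
python3 -m handwheel '[{"hand":0,"x":0,"y":0.001,"z":-0.02,"spin":0},{"hand":0,"x":0,"y":0.001,"z":-0.04,"spin":0},{"hand":0,"x":0,"y":0.001,"z":-0.05,"spin":0},{"hand":0,"x":0,"y":0.001,"z":-0.054,"spin":0},{"hand":0,"x":0,"y":0.001,"z":-0.058,"spin":0},{"hand":0,"x":0,"y":0.001,"z":-0.062,"spin":0},{"hand":0,"x":0,"y":0.001,"z":-0.066,"spin":0},{"hand":0,"x":0,"y":0.001,"z":-0.07,"spin":0},{"hand":0,"x":0,"y":0.001,"z":-0.07,"spin":0}]'
```

```text
t: 2.62
eef_pos: [428.7, 108.5, 81.2]
tcp_rot: [3.142, -0.002, 0.168]
ft_force: [-1.6, 0.6, 6.9]
opening: 0.005
```

In contact at about 7 N, 10 mm down. Press on by about 28 mm and look.

```bash
python3 -m handwheel '[{"hand":0,"x":0,"y":0,"z":-0.004,"spin":0},{"hand":0,"x":0,"y":0,"z":-0.008,"spin":0},{"hand":0,"x":0,"y":0,"z":-0.012,"spin":0},{"hand":0,"x":0,"y":0,"z":-0.016,"spin":0},{"hand":0,"x":0,"y":0,"z":-0.02,"spin":0},{"hand":0,"x":0,"y":0,"z":-0.024,"spin":0},{"hand":0,"x":0,"y":0,"z":-0.028,"spin":0},{"hand":0,"x":0,"y":0,"z":-0.028,"spin":0}]'
python3 - <<'E'
from h import *
s0=dict(np.load('pics/side0.png.npz'));s=shot('side','pics/side2.png');t=shot('top','pics/top2.png')
st=state();print(st['eef_pos'],st['ft_force'],st['t'])
o=np.zeros((600,800,3),np.uint8)
for i,c in enumerate((s0,s)):
    b=cv2.resize(c['img'][120:195,230:390],None,fx=4,fy=4,interpolation=3)[:,:,::-1]; o[300*i:300*i+300,:640]=b
cv2.imwrite('pics/c2.png',o)
# vertical shift of the block's top patch between the side views; control patch on the bath
def sh(a,b,x,y,w,h):
    f=lambda c:cv2.cvtColor(c['img'],cv2.COLOR_RGB2GRAY)[y:y+h,x:x+w].astype(np.float32)
    return cv2.phaseCorrelate(f(a),f(b),cv2.createHanningWindow((w,h),cv2.CV_32F))
print('block',sh(s0,s,330,134,44,24)); print('narrow',sh(s0,s,370,188,54,32)); print('bath',sh(s0,s,335,165,44,20))
import itertools
P=lambda c,p:(lambda q:np.array([c['fx']*q[0]/q[2]+c['cx'],c['fy']*q[1]/q[2]+c['cy']]))(np.linalg.inv(c['T'])@np.r_[p,1])
x=onz(s0,352,143,115);print(x,'10mm ->',P(s0,x+[0,0,10])-P(s0,x))
E
```

```text
t: 3.28
eef_pos: [430.4, 108.6, 53.6]
tcp_rot: [3.141, -0.005, 0.168]
ft_force: [2.8, 1.8, 7.3]
opening: 0.004
[430.34749166 108.60843795  53.83243539] [ 3.94061919 -0.43164785  7.65242226] 3.3833
block ((0.5356978747023078, -2.8120176953787634), 0.8010182791286045)
narrow ((0.046414887150394435, -0.038697764576493654), 1.0051136790878243)
bath ((0.47104863812732134, -0.166177427918198), 0.9868344818221199)
[761.41239549 161.17302455 115.        ] 10mm -> [ 0.16533628 -2.98132967]
```

View pics/c2.png

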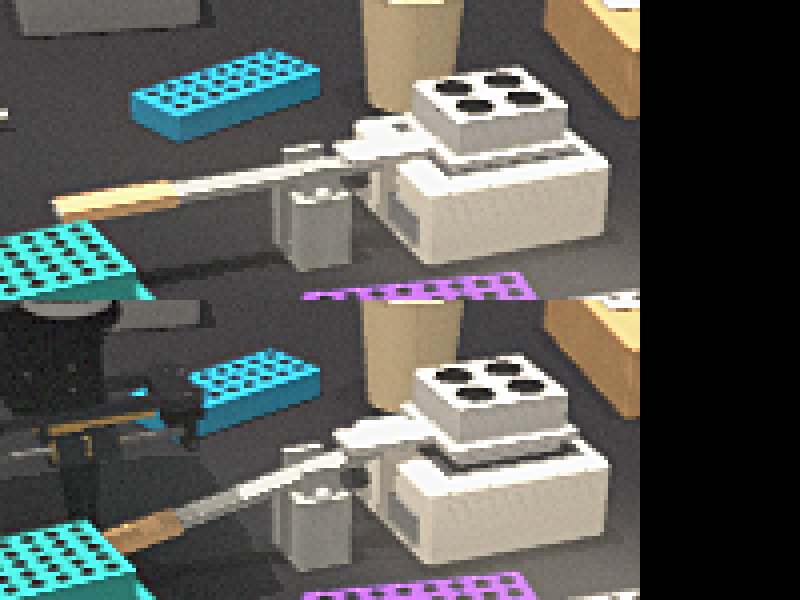

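The lower half shows the block raised: its wells are about 3 px higher (crop row 88 → 76, enlarged 4×), which is 9–10 mm. The narrow block hasn't moved. I'll press a further 3 mm for margin, then lift off.

```bash
python3 -m handwheel '[{"hand":0,"x":0,"y":0,"z":-0.002,"spin":0},{"hand":0,"x":0,"y":0,"z":-0.003,"spin":0},{"hand":0,"x":0,"y":0,"z":-0.003,"spin":0},{"hand":0,"x":0,"y":0,"z":0.003,"spin":0},{"hand":0,"x":0,"y":0,"z":0.01,"spin":0},{"hand":0,"x":0,"y":0,"z":0.025,"spin":0},{"hand":0,"x":0,"y":0,"z":0.05,"spin":0},{"hand":0,"x":0,"y":0,"z":0.085,"spin":0},{"hand":0,"x":0,"y":0,"z":0.12,"spin":0},{"hand":0,"x":0,"y":0,"z":0.15,"spin":0},{"hand":0,"x":0,"y":0,"z":0.15,"spin":0},{"hand":0,"x":0,"y":0,"z":0.15,"spin":0},{"hand":0,"x":0,"y":0,"z":0.15,"spin":0}]'
python3 - <<'E'
from h import *
s0=dict(np.load('pics/side0.png.npz'));s=shot('side','pics/side3.png');t=shot('top','pics/top3.png')
st=state();print(st['eef_pos'],st['ft_force'],st['t'])
a=cv2.resize(s['img'][100:195,230:390],None,fx=3,fy=3,interpolation=3)[:,:,::-1]
b=cv2.resize(t['img'][110:310,110:250],None,fx=2,fy=2,interpolation=3)[:,:,::-1]
o=np.zeros((400,800,3),np.uint8);o[:a.shape[0],:480]=a;o[:,500:780]=b;cv2.imwrite('pics/c3.png',o)
def sh(a,b,x,y,w,h):
    f=lambda c:cv2.cvtColor(c['img'],cv2.COLOR_RGB2GRAY)[y:y+h,x:x+w].astype(np.float32)
    return cv2.phaseCorrelate(f(a),f(b),cv2.createHanningWindow((w,h),cv2.CV_32F))
print('block',sh(s0,s,330,134,44,24)); print('narrow',sh(s0,s,370,188,54,32))
E
```

```text
t: 4.47
eef_pos: [427.7, 108.3, 202.5]
tcp_rot: [3.142, 0.0, 0.168]
ft_force: [-0.5, -0.1, -0.8]
opening: 0.001
[427.65955721 108.24648056 201.71358672] [-0.8809207  -0.27398433 -1.19546462] 4.5667
block ((0.4225634412968269, -2.857364395452608), 0.8239832683845802)
narrow ((-0.01666244293019048, -0.011550282904703835), 1.0101439567903678)
```

View pics/c3.png

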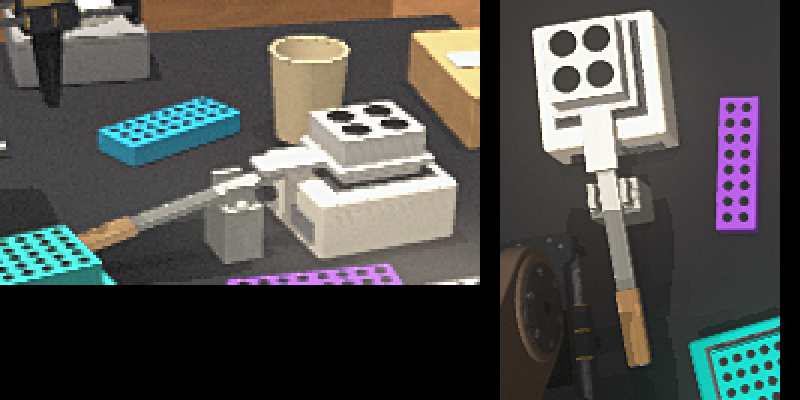

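The bar lies over its saddle with the handle down (side crop (112,230)), and the block stands up with nothing touching it. One sharper height check: the well centroids.

```bash
python3 - <<'E'
from h import *
def w(f):
    c=dict(np.load(f)); g=255-cv2.cvtColor(c['img'],cv2.COLOR_RGB2GRAY)[130:158,332:372].astype(float)
    m=np.clip(g-120,0,None)
    k,l,s,ce=cv2.connectedComponentsWithStats((m>20).astype(np.uint8))
    r=[]
    for i in range(1,k):
        if 12<s[i,4]<60 and s[i,0]>0 and s[i,1]>0:
            q=np.argwhere(l==i); r.append(np.average(q,axis=0,weights=m[l==i])[::-1]+[332,130])
    return np.array(r).round(2).tolist()
for i in (0,2,3): print(i,w(f'pics/side{i}.png.npz'))
E
```

```text
0 [[342.9, 141.47], [360.78, 143.92], [348.2, 145.95]]
2 [[355.52, 136.69], [342.96, 138.35], [361.1, 140.93], [348.41, 142.89]]
3 [[343.1, 138.1], [348.27, 142.62], [360.89, 140.79]]
```

The wells moved up 3.1–3.4 px, or about 11 mm at 0.298 px/mm. That is safely above 8 mm, so I'm handing in.

```bash
python3 -c "
from h import *
print(job_done()); print(state()['t'])"
```

```text
the job is handed in; nothing more can be done
None
the job is handed in; nothing more can be done
```

I pressed down the handle of the four-wide-well block's bar about 41 mm with the closed fingertips. Then I lifted the gripper straight up, clear of everything, and handed the job in at about 4.6 s of robot time.

My last checks after letting go:
- **Wide-well block:** it is still up. Its well centres moved about 3.3 px in the side view, roughly 11 mm. Image correlation gave a lower 9.6 mm, probably because that patch includes unmoving background. Both are above the required 8 mm.
- **Small-well block:** it shows no shift (0.02 px or less).
- **Bar:** it lies over its saddle with the handle down. I judged that from a single picture and did not measure how far it moved or whether it was still.
- **Forces:** the readings I took while pressing were 7–8 N. With the gripper clear, the force was about 1 N, close to zero.

One disagreement: two-view triangulation put the handle at about 65 mm, against 72–77 mm from the task text. I used 77 mm, and the gripper met the handle within the range that predicted.

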